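# Flip the washed tray onto the draining board

## Robot

A 7-joint arm with a two-finger parallel gripper is mounted at the origin on the work surface. World frame = base frame: x ahead of the robot, y to its left, z up, the work surface at z = 0. Lengths are in m, angles in degrees, forces in N, time in s.
With the tool pointing down it reaches from about 0.425 to 0.875 m from the base axis. Payload 4.7 kg.
Tool frame: the origin (TCP) lies midway between the tips of the shut fingers; the grasp point (between the pads) lies env.grip_point_offset behind it (env.grip_point_offset is the distance from the TCP to the grasp point, in m); x points along the fingers, y is the direction in which the jaws open and shut, and the axes are right-handed (so a half turn about x gives the same grasp; the last joint's range is limited). The gripper opens to 87 mm and grips with 3 to 60 N. Pads are 19 mm wide; open, the fingers measure 117 mm over their backs; the gripper's body (75 mm by 190 mm) begins 51 mm behind the grasp point.
Start: joints at [68.99, 18.392, -4.016, 83.108, 1.295, 78.541, -3.26], TCP at [0.242, -0.603, 0.223] pointing down, gripper open.
Joint ranges: [-163.93, 163.93], [-17.29, 119.83], [-79.2, 71.16], [3.27, 140.29], [-89.18, 269.18], [5.43, 117.66], [-154.24, 154.24]. Speed limits (degrees/s): [147.25, 147.25, 180, 180, 180, 180, 180].

## Interface

Orientations are given as [roll, pitch, yaw] about the fixed x, y, z axes, in that order (R = Rz(yaw) Ry(pitch) Rx(roll)).
In Python, from cell import readout, read_camera, camera_params, sign_off, spot_in, pinpoint, env gives the robot as it stands.
- The arm moves only by the shell command python3 -m pendant 'ROWS' [OPENING] [FORCE]. ROWS is a JSON object of lists of equal length, an entry for each row: "xyz": the shift along the world's x, y, z in m, a list of three; "turn": the turn about the world's z in rad. A call has 1 to 10 rows; each row shifts and turns the pose as measured when the row begins; what a row does not reach is not made up. A row lasts 1/8 s, in which the tool goes at most 62.5 mm and 10.7 degrees, less where a joint would pass 70% of its speed; a pose out of reach is approached as far as the arm can. A call is refused whole if a number of a shift passes 0.0625 or a number of a turn 0.188, either way. A call with a gripper value outside its range is refused whole. OPENING is the opening, from 0 (shut) to 1 (fully open), set as the call begins (- or left out, the last holds). The fingers move at their own pace and stop on an object; FORCE is the grip in N (left out, the last holds). Time passes only in rows, so rows that do not move let the fingers close. It gives the time, the measured TCP pose, the force and the opening at its end, in the units of the state.
- readout.get_obs(): the state, without advancing time (a new reading comes with each control period).
- read_camera(name): name is "side" or "top"; returns the picture (480x640x3 uint8, red, green, blue); there is no depth.
- camera_params(name): a dict with "fx", "fy", "cx", "cy" (pixels), "rvec" (rotation vector, rad) and "tvec" (3), from world to camera coordinates, as OpenCV has them. Camera axes: x right, y down, z forward; pixel columns grow to the right and rows downward; lengths in m; the calibration is good to about 2 mm. A picture is of the moment at which its call begins. camera_params takes no time and is no camera call.
- sign_off(): hands the job in, once; it reports no verdict.
Trained networks look in the newest picture that a camera, given by its name, has taken for a name from the list of things; names that differ only in an ending like _2 or _b are one class to them, and where a whole thing is asked for, a point or a joint stands for the part that bears it (a point fixed in the world has none). Each returns a list of dicts, best first, with "score" (0 to 1); they miss things now and then, are a little off and sometimes report something else, mostly with a low value. They report only what shows in the picture. A call takes as long as a camera call.
- spot_in(camera, name): "at" ([x, y, z] in m, in the coordinates of the camera as it stood for that picture, good to about 4 mm: the middle of the surface that is visible of it).
- pinpoint(camera, name): "at" ([x, y, z] in m, in the coordinates of the camera as it stood for that picture, good to about 4 mm: a listed point, or the origin of a listed thing).
The state is a dict: "time_s": time; "qpos": joint angles; "joint_velocities": joint speeds; "effort": joint torques, N m; "tool_pos": TCP position; "tool_rot": TCP orientation; "force": force on the tool from outside, world axes, zero at the start; "wrist_torque": the same for the moment, N m; "grip_width": finger opening in m.
Only numpy, scipy, OpenCV 4.12 (cv2) and the standard library are available. Lean on these libraries where they do the work, as an engineer would, in place of code of your own. Each camera call takes 0.05 s, during which the arm holds its last target.

## Task

The small washed steel tray lies face up on the counter in front of the wooden draining board. Push it flat against the board's front edge, tip it up against that edge and flip it over so that it falls face down on the board, then push it on until none of it hangs over the front edge. Use only the fingertips, never lifting the tray clear or carrying it, leave everything else where it is, and finish clear of the tray.

Things in the scene. Friction and masses are not known exactly. Their poses are not given: they have to be found in the camera images.
- tray: shallow rectangular bare-metal tray, 130 (its x) x 150 (its y) x 20 mm over the rim, 0.14 to 0.24 kg, sides flaring out from a flat 90 x 110 mm bottom to a flat lip all round. Origin: centre of its underside; z points out of its open face (up at the start, down when turned over). At the start its x points roughly towards the board (within 0.3 rad of the board's x)
- rim_near (a point): middle of the lip's outer edge, top side, on the side away from the board at the start (tray x = -65 mm); after the flip, the side farther onto the board. The lip is 10 mm wide and 3 mm thick, its underside 17 mm above the counter, so a fingertip fits under it
- rim_far (a point): middle of the outer edge of the lip on the side towards the board at the start (tray x = +65 mm), top of the lip. It is the edge the tray turns about; just after the flip it usually still hangs 30 to 50 mm over the board's front edge
- corner_left (a point): outer corner of the lip at tray x = +65, y = +75 mm, on the board side at the start (on the front side after the flip)
- corner_right (a point): outer corner of the lip at tray x = +65, y = -75 mm, on the board side at the start (on the front side after the flip)
- board: brown wooden draining board with thin dark grooves, fixed to the counter: 210 mm (its x) by 440 mm (its y) by 24 mm high, a solid slab with an upright front edge along its y at its x = -105 mm, facing the tray and the robot. Origin: centre of its underside; x points away from the tray, z up
- board_edge (a point): middle of the top of the board's front edge, 24 mm above the counter. All surfaces are grippy (friction about 0.8 to 1.2): with the tray pressed against this edge by some 10 to 15 N, a fingertip moving upward drags the near lip up with it; pressed harder as it rises, the tray wedges between finger and edge and must be eased
- ramekin: white upturned ramekin, 72 mm across, 42 mm high, standing on the board about 165 mm to the left of its middle (board +y); origin at its underside; leave alone
- beaker: dark steel upturned beaker, 68 mm across, 75 mm high, standing on the board about 165 mm to the right of its middle (board -y); origin at its underside; leave alone
- cheese_bowl: white bowl with three white cheese balls, 150 mm across, 54 mm high, on the counter to the left; origin at its underside; leave alone
- mill: dark wooden pepper mill, 56 mm across, 140 mm high, on the counter to the right; origin at its underside; leave alone
- oil: green glass oil bottle, 66 mm across, 230 mm high, far left; origin at its underside; leave alone
- spoon: steel spoon lying on the counter to the right; leave alone
- pot: small open steel pot, 120 mm across, 80 mm high, far right; origin at its underside; leave alone

How it is judged:
By the outcome, as a careful person would: the job done as asked, in the order asked, and still so for the second after the job is handed in, with the robot touching nothing.
It also fails if it takes over 70 s, if anything falls off the work surface, if the arm or the gripper's body presses on something with over 40 N, if the wrist force passes 120 N, or if a joint passes its speed limit or range.

## Working session

There is one attempt and no reset: what is moved stays moved. The work goes in short steps, Python scripts to look and compute and a shell command to move; the robot and the scene stay as the last step left them, time stands still between calls to the robot, and variables do not carry over. Pictures are saved under pics/ and viewed, and the job is handed in when it is done.

```bash
ls; mkdir -p pics; cat > h.py <<'E'
import numpy as np, cv2
from cell import readout, read_camera, camera_params, spot_in, pinpoint, env
def w(cam,p):
    c=camera_params(cam); R=cv2.Rodrigues(np.array(c['rvec'],float))[0]
    return R.T@(np.array(p)-np.array(c['tvec']).ravel())
def snap(cam,name):
    im=read_camera(cam); cv2.imwrite('pics/'+name+'.png',im[:,:,::-1]); return im
def pp(cam,n,f=pinpoint):
    r=f(cam,n)
    for d in r[:2]: print(cam,n,round(d['score'],2),np.round(w(cam,d['at']),4))
def st():
    o=readout.get_obs()
    for k in ['time_s','tool_pos','tool_rot','force','grip_width']: print(k,np.round(o[k],4))
E
python3 - <<'E'
from h import *
st(); print(env.grip_point_offset)
for c in ['top','side']:
    snap(c,c+'0')
    for n in ['tray','rim_near','rim_far','corner_left','corner_right','board_edge','board']: pp(c,n)
E
```

```text
pics
time_s 0.0
tool_pos [ 0.2413 -0.6029  0.2215]
tool_rot [-86.4777  89.8899 115.3451]
force [-0.6576  0.6876  0.1324]
grip_width 0.0869
0.0187
top tray 0.64 [ 5.082e-01  8.110e-02 -1.000e-04]
top rim_near 0.78 [0.4476 0.0748 0.0203]
top rim_far 0.67 [0.5768 0.0765 0.0186]
top corner_left 0.64 [0.58   0.1524 0.0189]
top corner_left 0.48 [0.5776 0.0776 0.0217]
top corner_right 0.86 [0.5819 0.0059 0.021 ]
top corner_right 0.64 [0.447  0.0757 0.0203]
top board_edge 0.85 [0.6138 0.0638 0.0274]
top board 0.79 [ 0.7193  0.0501 -0.    ]
side tray 0.81 [0.5118 0.0761 0.0012]
side tray 0.16 [ 0.2983 -0.3516  0.0032]
side rim_near 0.94 [0.445  0.0707 0.0228]
side rim_far 0.62 [0.5754 0.0788 0.0205]
side corner_left 0.7 [0.5746 0.1512 0.0223]
side corner_right 0.97 [0.5795 0.0011 0.0227]
side board_edge 0.65 [0.6176 0.0613 0.02  ]
side board 0.59 [0.7161 0.0471 0.0024]
```

View pics/top0.png

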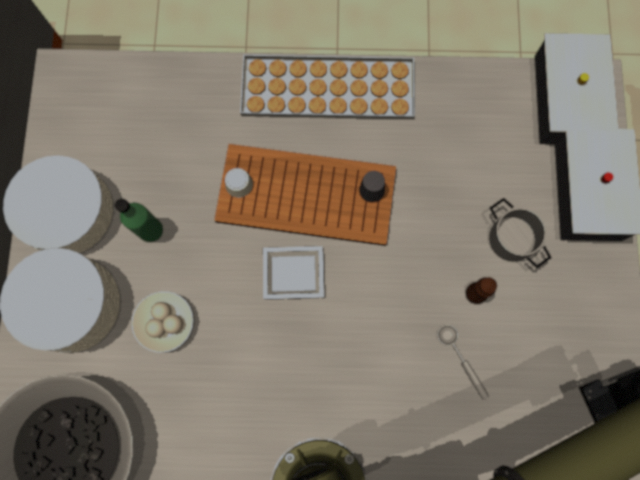

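View pics/side0.png

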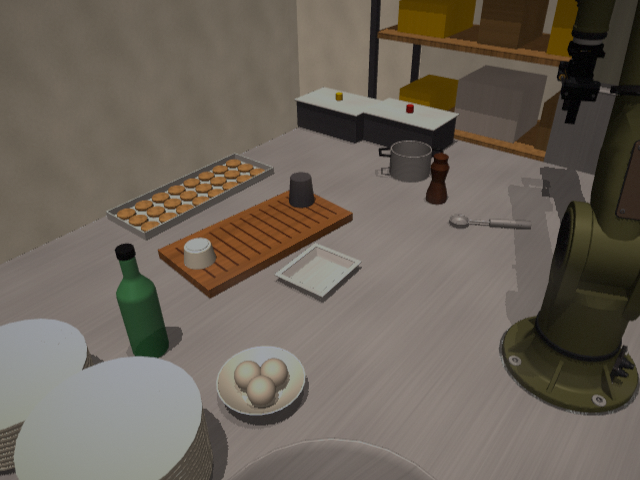

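```bash
python3 - <<'E'
from h import *
from scipy.spatial.transform import Rotation as Ro
c=camera_params('top');R=cv2.Rodrigues(np.array(c['rvec'],float))[0];t=np.array(c['tvec']).ravel()
def ray(u,v,z):
    d=R.T@np.array([(u-c['cx'])/c['fx'],(v-c['cy'])/c['fy'],1]);o=-R.T@t
    return o+d*(z-o[2])/d[2]
for p in [(217,222),(388,243),(396,165),(230,146)]: print(np.round(ray(*p,.024),4))
for p in [(264,248),(324,247),(325,298),(264,299)]: print(np.round(ray(*p,.02),4))
r=Ro.from_euler('xyz',readout.get_obs()['tool_rot'],degrees=True).as_matrix();print(np.round(r,3))
print('jaw yaw',np.degrees(np.arctan2(r[1,1],r[0,1])))
for n in ['ramekin','beaker','mill','spoon']: pp('top',n)
E
```

```text
[0.6362 0.2724 0.024 ]
[ 0.5899 -0.1603  0.024 ]
[ 0.7973 -0.1811  0.024 ]
[0.8412 0.2505 0.024 ]
[0.572  0.1511 0.02  ]
[5.774e-01 3.000e-04 2.000e-02]
[ 0.4483 -0.0049  0.02  ]
[0.4429 0.1456 0.02  ]
[[-0.     0.372 -0.928]
 [-0.    -0.928 -0.372]
 [-1.     0.     0.   ]]
jaw yaw -68.17874985957586
top ramekin 0.83 [0.7388 0.2224 0.0259]
top beaker 0.85 [ 0.7314 -0.1161  0.0238]
top mill 0.8 [ 0.4705 -0.3779  0.0021]
top spoon 0.6 [ 0.2987 -0.3443 -0.0005]
```

```bash
python3 -m pendant '{"xyz":[[0.02,0.05,0],[0.02,0.05,0],[0.02,0.05,0],[0.02,0.05,0],[0.02,0.05,0],[0.02,0.05,0],[0.02,0.05,0],[0.02,0.05,0],[0.02,0.05,0],[0.02,0.05,0]],"turn":[-0.05,-0.05,-0.05,-0.05,-0.05,-0.05,-0.05,-0.05,-0.05,-0.05]}' 1
```

```text
time_s: 2.25
tool_pos: [0.4433, -0.0916, 0.2236]
tool_rot: [124.5, 89.6, -63.8]
force: [0.8, -0.5, -0.0]
grip_width: 0.0872
```

```bash
python3 -m pendant '{"xyz":[[-0.005,0.042,0],[-0.005,0.042,0],[-0.005,0.042,0],[-0.005,0.042,0],[0,0,-0.03],[0,0,-0.04],[0,0,-0.04],[0,0,-0.03]],"turn":[0,0,0,0,0,0,0,0]}' 1; python3 - <<'E'
from h import *
from scipy.spatial.transform import Rotation as Ro
st();r=Ro.from_euler('xyz',readout.get_obs()['tool_rot'],degrees=True).as_matrix()
print('jaw yaw',np.degrees(np.arctan2(r[1,1],r[0,1])))
snap('side','s1')
E
```

```text
time_s: 3.25
tool_pos: [0.4262, 0.0886, 0.0852]
tool_rot: [161.2, 88.8, -26.5]
force: [0.3, -0.2, 0.7]
grip_width: 0.087
time_s 3.25
tool_pos [0.4262 0.0886 0.0852]
tool_rot [161.1641  88.8021 -26.4713]
force [ 0.2751 -0.1845  0.6558]
grip_width 0.087
jaw yaw -97.63919900976938
```

View pics/s1.png

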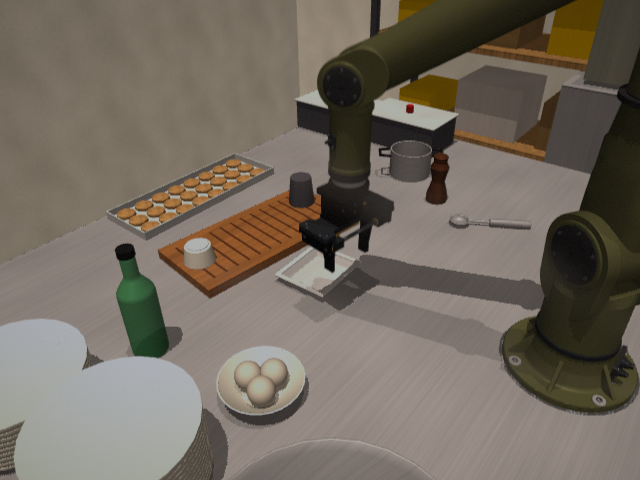

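```bash
python3 -m pendant '{"xyz":[[-0.005,-0.012,0],[-0.001,0,0],[0,0,-0.02],[0,0,-0.02],[0,0,-0.012],[0,0,0]],"turn":[0.026,0,0,0,0,0]}' 1; python3 - <<'E'
from h import *
snap('top','t2'); snap('side','s2')
i=cv2.imread('pics/s2.png')[190:330,230:410]; cv2.imwrite('pics/s2c.png',cv2.resize(i,None,fx=4,fy=4))
E
```

```text
time_s: 4.05
tool_pos: [0.4209, 0.0779, 0.0326]
tool_rot: [164.2, 88.8, -22.0]
force: [0.6, -0.4, 0.7]
grip_width: 0.0872
```

View pics/s2c.png

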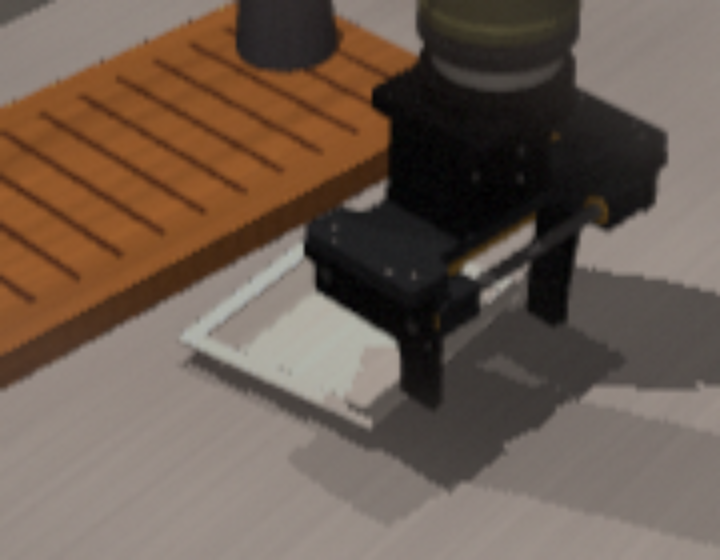

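```bash
python3 -m pendant '{"xyz":[[0,0,-0.012],[0,0,-0.01],[0.01,-0.001,0],[0.01,-0.001,0],[0.01,-0.001,0],[0.01,-0.001,0]],"turn":[0,0,0,0,0,0]}' 1; python3 -m pendant '{"xyz":[[0,0,0]],"turn":[0]}'
```

```text
time_s: 4.9
tool_pos: [0.4647, 0.0736, 0.0107]
tool_rot: [165.0, 88.6, -21.2]
force: [-1.1, -0.2, 0.0]
grip_width: 0.0869
time_s: 5.03
tool_pos: [0.4661, 0.0736, 0.0109]
tool_rot: [167.6, 88.6, -18.7]
force: [-0.7, -0.9, 0.2]
grip_width: 0.0869
```

```bash
python3 -m pendant '{"xyz":[[0.004,-0.0005,0],[0.004,-0.0005,0],[0.004,-0.0005,0]],"turn":[0,0,0]}'; python3 - <<'E'
from h import *
from scipy.spatial.transform import Rotation as Ro
st();r=Ro.from_euler('xyz',readout.get_obs()['tool_rot'],degrees=True).as_matrix()
print('jaw yaw',np.degrees(np.arctan2(r[1,1],r[0,1])))
snap('side','s3')
i=cv2.imread('pics/s3.png')[190:330,230:410]; cv2.imwrite('pics/s3c.png',cv2.resize(i,None,fx=4,fy=4))
E
```

```text
time_s: 5.4
tool_pos: [0.4725, 0.0726, 0.0098]
tool_rot: [146.6, 89.2, -39.7]
force: [-13.0, 1.8, 10.0]
grip_width: 0.0868
time_s 5.4
tool_pos [0.4725 0.0726 0.0098]
tool_rot [146.6256  89.1792 -39.662 ]
force [-13.0437   1.781    9.952 ]
grip_width 0.0868
jaw yaw -96.29023471056122
```

View pics/s3c.png

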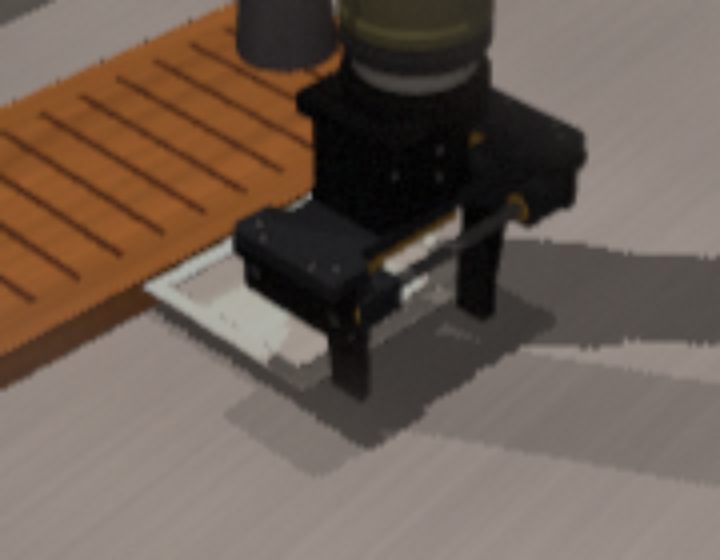

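```bash
python3 -m pendant '{"xyz":[[0.004,-0.0004,0.005],[0.004,-0.0004,0.006],[0.004,-0.0004,0.006]],"turn":[0,0,0]}'; python3 - <<'E'
from h import *
snap('side','s4')
i=cv2.imread('pics/s4.png')[190:330,230:410]; cv2.imwrite('pics/s4c.png',cv2.resize(i,None,fx=4,fy=4))
E
```

```text
time_s: 5.82
tool_pos: [0.4731, 0.0733, 0.023]
tool_rot: [41.7, 89.1, -144.6]
force: [-6.7, 1.9, 0.0]
grip_width: 0.0869
```

View pics/s4c.png

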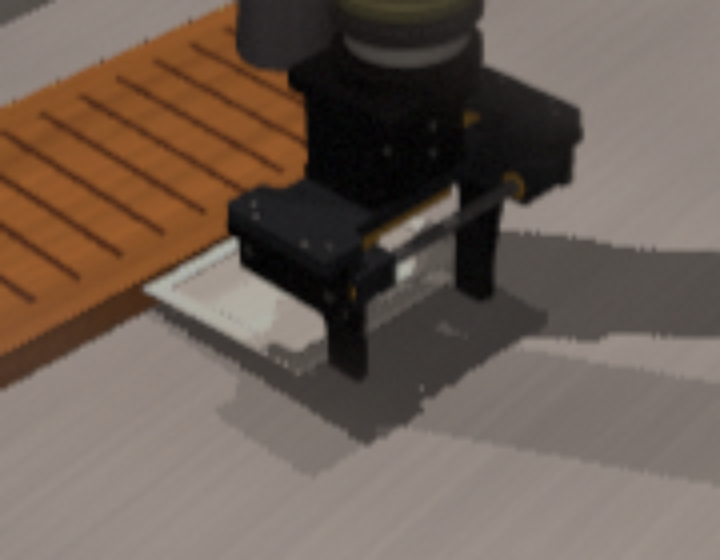

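```bash
python3 -m pendant '{"xyz":[[0.007,-0.0007,0.002],[0.008,-0.0008,0.004]],"turn":[0,0]}';  python3 -m pendant '{"xyz":[[0.008,-0.0008,0.006]],"turn":[0]}'; python3 - <<'E'
from h import *
snap('side','s5')
i=cv2.imread('pics/s5.png')[190:330,230:410]; cv2.imwrite('pics/s5c.png',cv2.resize(i,None,fx=4,fy=4))
E
```

```text
time_s: 6.12
tool_pos: [0.4737, 0.0736, 0.025]
tool_rot: [18.3, 87.6, -168.1]
force: [-14.4, 3.4, 1.0]
grip_width: 0.0867
time_s: 6.25
tool_pos: [0.474, 0.0736, 0.0286]
tool_rot: [15.3, 86.6, -171.1]
force: [-12.9, 3.2, 0.7]
grip_width: 0.087
```

View pics/s5c.png

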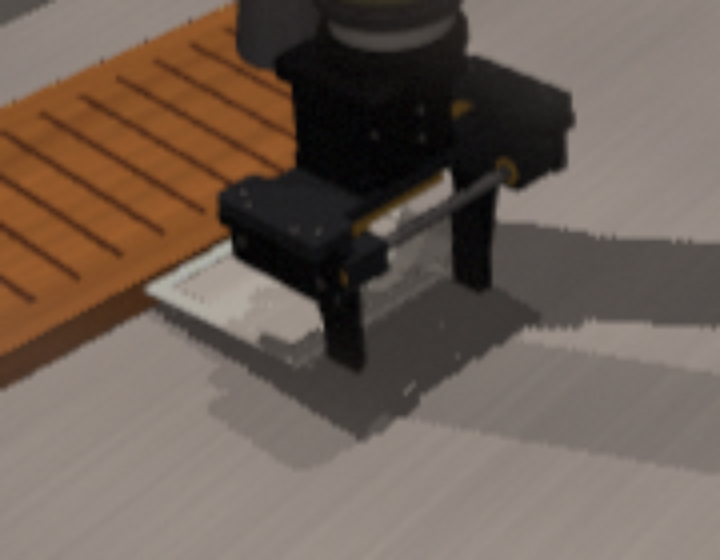

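```bash
python3 -m pendant '{"xyz":[[0.008,-0.0008,0.008],[0.008,-0.0008,0.009],[0.008,-0.0008,0.009]],"turn":[0,0,0]}';  python3 - <<'E'
from h import *
st()
snap('side','s6')
i=cv2.imread('pics/s6.png')[190:330,230:410]; cv2.imwrite('pics/s6c.png',cv2.resize(i,None,fx=4,fy=4))
E
```

```text
time_s: 6.68
tool_pos: [0.4784, 0.0735, 0.0495]
tool_rot: [11.9, 84.3, -174.6]
force: [-9.4, 2.4, 2.5]
grip_width: 0.0871
time_s 6.675
tool_pos [0.4784 0.0735 0.0495]
tool_rot [  11.9025   84.25   -174.6112]
force [-9.3679  2.3864  2.4575]
grip_width 0.0871
```

View pics/s6c.png

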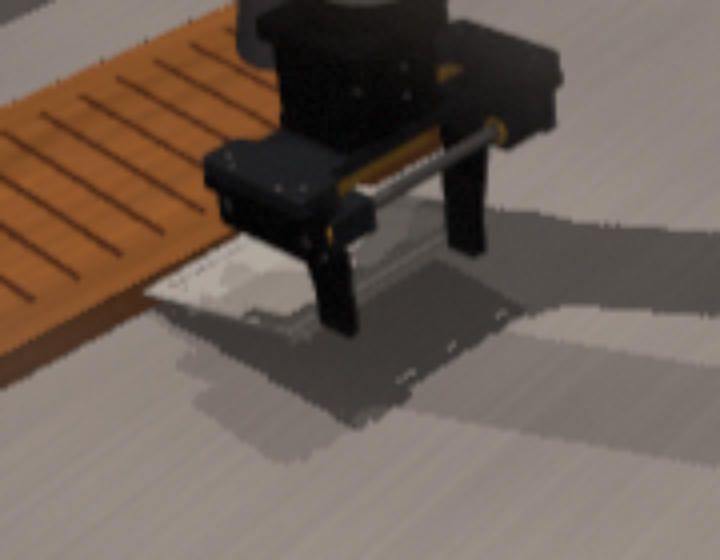

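```bash
python3 -m pendant '{"xyz":[[0.010,-0.001,0.010],[0.010,-0.001,0.010],[0.011,-0.001,0.010]],"turn":[0,0,0]}';  python3 - <<'E'
from h import *
st()
snap('side','s7')
i=cv2.imread('pics/s7.png')[170:310,230:410]; cv2.imwrite('pics/s7c.png',cv2.resize(i,None,fx=4,fy=4))
E
```

```text
time_s: 7.1
tool_pos: [0.4978, 0.0715, 0.0781]
tool_rot: [11.8, 82.7, -174.7]
force: [-1.5, -0.6, -0.2]
grip_width: 0.0865
time_s 7.1
tool_pos [0.4978 0.0715 0.0781]
tool_rot [  11.774    82.7262 -174.7455]
force [-1.5212 -0.6423 -0.1826]
grip_width 0.0865
```

View pics/s7c.png

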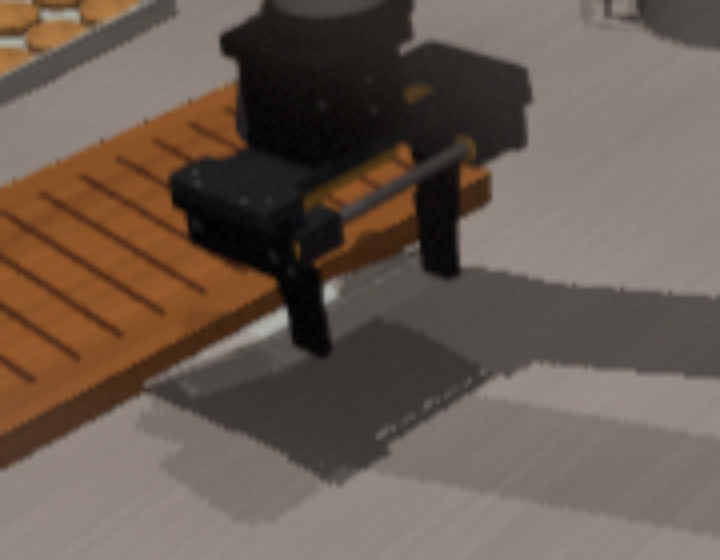

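```bash
python3 - <<'E'
from h import *
i=cv2.imread('pics/s7.png')[210:290,260:360]; i=cv2.convertScaleAbs(i,alpha=1.7,beta=20);cv2.imwrite('pics/s7d.png',cv2.resize(i,None,fx=7,fy=7,interpolation=cv2.INTER_CUBIC))
pp('side','rim_near');pp('side','rim_far');pp('side','corner_left');pp('side','corner_right');pp('side','tray')
E
```

```text
side rim_near 0.98 [0.5065 0.067  0.0892]
side rim_near 0.35 [ 3.817e-01  3.863e-01 -1.000e-04]
side rim_far 0.7 [0.6134 0.0582 0.0085]
side rim_far 0.66 [ 0.6033 -0.0212  0.0081]
side corner_left 0.9 [0.6275 0.1282 0.0084]
side corner_left 0.61 [0.5073 0.0682 0.0893]
side corner_right 0.74 [ 0.6032 -0.0213  0.0082]
side corner_right 0.72 [3.789e-01 3.862e-01 3.000e-04]
side tray 0.78 [0.5486 0.0651 0.0367]
side tray 0.71 [ 0.6045 -0.0222  0.0119]
```

View pics/s7d.png

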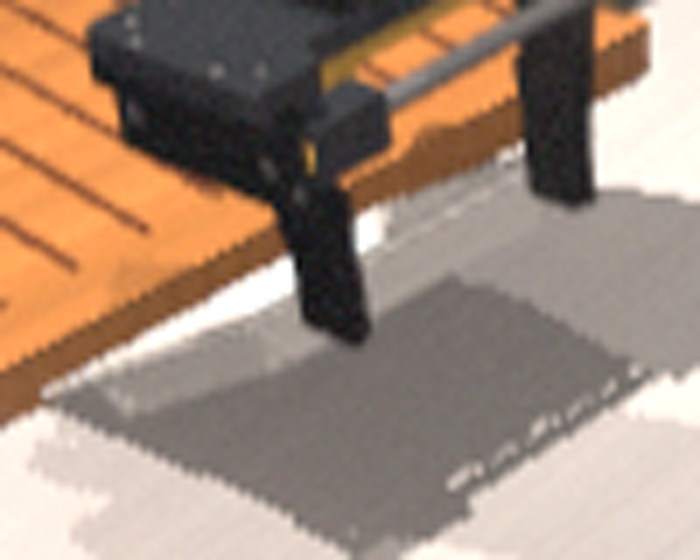

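```bash
python3 -m pendant '{"xyz":[[0.011,-0.001,0.008],[0.012,-0.001,0.009],[0.012,-0.001,0.008]],"turn":[0,0,0]}';  python3 - <<'E'
from h import *
st()
snap('side','s8')
i=cv2.imread('pics/s8.png')[190:290,250:370]; i=cv2.convertScaleAbs(i,alpha=1.7,beta=20);cv2.imwrite('pics/s8d.png',cv2.resize(i,None,fx=6,fy=6,interpolation=cv2.INTER_CUBIC))
pp('side','rim_near');pp('side','rim_far');pp('side','corner_left')
E
```

```text
time_s: 7.78
tool_pos: [0.5322, 0.0683, 0.1029]
tool_rot: [12.0, 82.7, -174.5]
force: [-1.1, -0.5, 1.2]
grip_width: 0.0865
time_s 7.775
tool_pos [0.5322 0.0683 0.1029]
tool_rot [  12.0401   82.674  -174.4511]
force [-1.0806 -0.5066  1.2109]
grip_width 0.0865
side rim_near 0.85 [0.5428 0.0632 0.1115]
side rim_near 0.71 [ 0.6076 -0.0225  0.0023]
side rim_far 0.81 [0.6137 0.0581 0.0044]
side corner_left 0.66 [0.6276 0.1291 0.0044]
```

View pics/s8d.png

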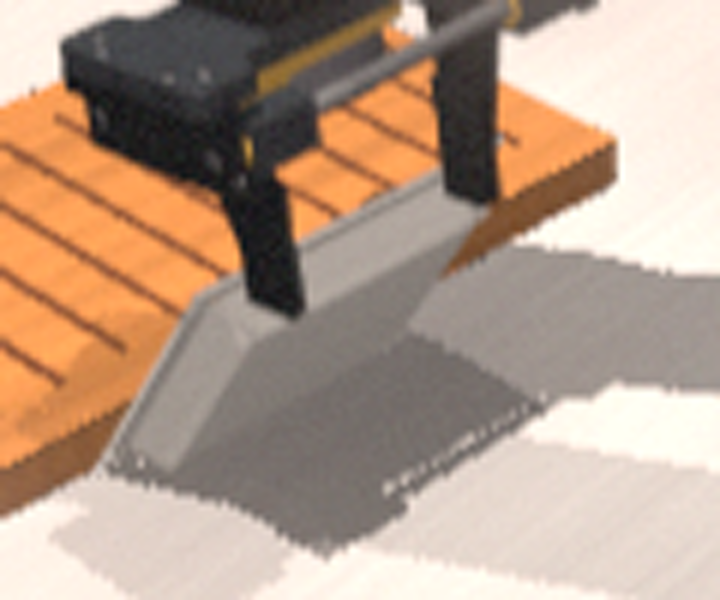

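```bash
python3 -m pendant '{"xyz":[[0.012,-0.001,0.006],[0.012,-0.001,0.006],[0.013,-0.001,0.005],[0.013,-0.001,0.003]],"turn":[0,0,0,0]}';  python3 - <<'E'
from h import *
st()
snap('side','s9')
i=cv2.imread('pics/s9.png')[170:290,240:370]; i=cv2.convertScaleAbs(i,alpha=1.7,beta=20);cv2.imwrite('pics/s9d.png',cv2.resize(i,None,fx=5,fy=5,interpolation=cv2.INTER_CUBIC))
pp('side','rim_near');pp('side','rim_far');pp('side','corner_left')
E
```

```text
time_s: 8.48
tool_pos: [0.585, 0.0643, 0.1231]
tool_rot: [11.7, 82.8, -174.7]
force: [-0.2, -0.1, -0.2]
grip_width: 0.0868
time_s 8.475
tool_pos [0.585  0.0643 0.1231]
tool_rot [  11.742    82.7503 -174.7366]
force [-0.226  -0.1051 -0.2381]
grip_width 0.0868
side rim_near 0.94 [0.5974 0.0575 0.1304]
side rim_far 0.93 [ 0.6131  0.0571 -0.0023]
side corner_left 0.86 [0.6271 0.1303 0.004 ]
side corner_left 0.28 [0.6112 0.0574 0.0038]
```

View pics/s9d.png

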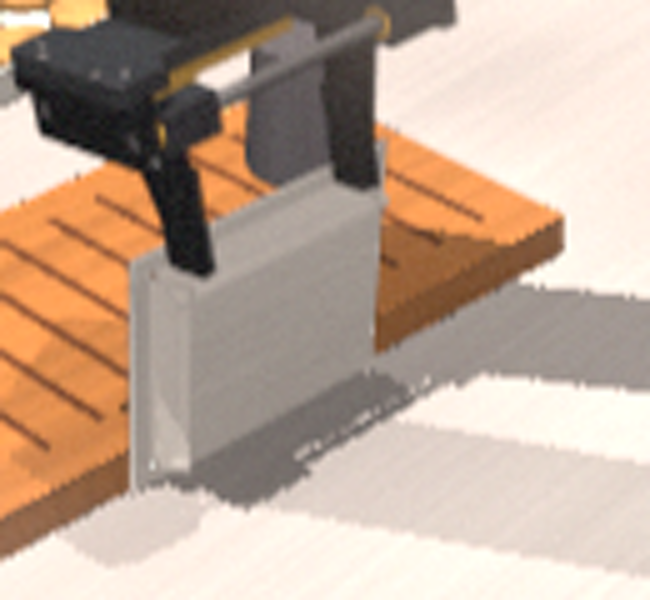

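```bash
python3 -m pendant '{"xyz":[[0.012,-0.001,0],[0.012,-0.001,0],[0.012,-0.001,0],[0.012,-0.001,0]],"turn":[0,0,0,0]}';  python3 - <<'E'
from h import *
st()
snap('side','s10')
i=cv2.imread('pics/s10.png')[170:290,240:370]; i=cv2.convertScaleAbs(i,alpha=1.7,beta=20);cv2.imwrite('pics/s10d.png',cv2.resize(i,None,fx=5,fy=5,interpolation=cv2.INTER_CUBIC))
pp('side','rim_near');pp('side','rim_far');pp('side','corner_left')
E
```

```text
time_s: 9.18
tool_pos: [0.634, 0.0602, 0.1223]
tool_rot: [11.9, 82.7, -174.5]
force: [0.6, 0.1, 0.2]
grip_width: 0.087
time_s 9.175
tool_pos [0.634  0.0602 0.1223]
tool_rot [  11.9354   82.66   -174.5002]
force [0.5843 0.0858 0.2259]
grip_width 0.087
side rim_near 0.74 [0.6435 0.0524 0.1237]
side rim_far 0.77 [0.6026 0.0593 0.0023]
side corner_left 0.86 [0.6139 0.1279 0.0024]
```

View pics/s10d.png

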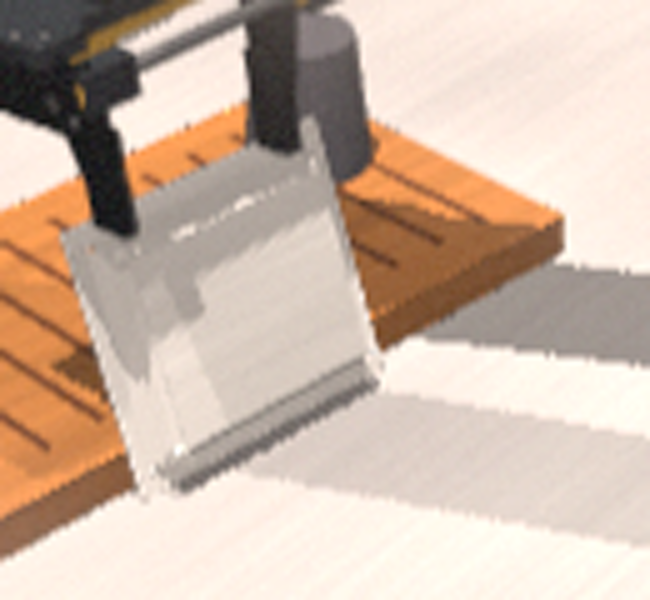

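```bash
python3 -m pendant '{"xyz":[[0.008,-0.001,0],[0.005,0,0]],"turn":[0,0]}';  python3 - <<'E'
from h import *
st()
snap('side','s11')
i=cv2.imread('pics/s11.png')[170:290,240:370]; i=cv2.convertScaleAbs(i,alpha=1.7,beta=20);cv2.imwrite('pics/s11d.png',cv2.resize(i,None,fx=5,fy=5,interpolation=cv2.INTER_CUBIC))
pp('side','rim_near');pp('side','rim_far');pp('side','corner_left')
E
```

```text
time_s: 9.62
tool_pos: [0.6461, 0.0596, 0.1225]
tool_rot: [12.0, 82.6, -174.4]
force: [-0.3, 0.6, 0.9]
grip_width: 0.087
time_s 9.625
tool_pos [0.6461 0.0596 0.1225]
tool_rot [  11.9599   82.6168 -174.4294]
force [-0.2519  0.5768  0.9176]
grip_width 0.087
side rim_near 0.94 [0.6883 0.0461 0.0246]
side rim_far 0.73 [0.5652 0.0639 0.0253]
side rim_far 0.47 [0.7365 0.2204 0.0225]
side corner_left 0.73 [0.5769 0.1333 0.0262]
side corner_left 0.52 [0.5633 0.061  0.0248]
```

View pics/s11d.png

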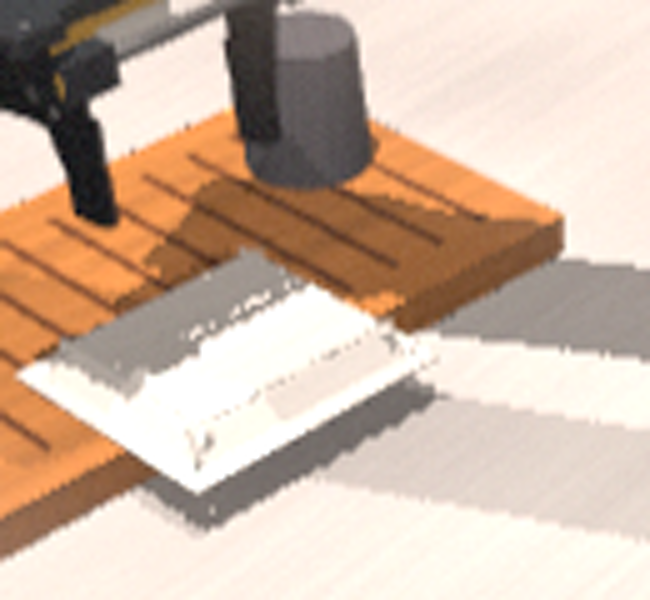

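```bash
python3 -m pendant '{"xyz":[[-0.03,0.002,0],[-0.03,0.002,0],[-0.03,0.002,0],[-0.028,0.001,0],[0,0,-0.03],[0,0,-0.03],[0,0,0]],"turn":[0,0,0,0,0,0,0]}' 0.6;  python3 - <<'E'
from h import *
from scipy.spatial.transform import Rotation as Ro
st();r=Ro.from_euler('xyz',readout.get_obs()['tool_rot'],degrees=True).as_matrix()
print('jaw yaw',np.degrees(np.arctan2(r[1,1],r[0,1])));print(r.round(3))
snap('side','s12');snap('top','t12')
i=cv2.imread('pics/s12.png')[170:290,240:370]; i=cv2.convertScaleAbs(i,alpha=1.5,beta=0);cv2.imwrite('pics/s12d.png',cv2.resize(i,None,fx=5,fy=5,interpolation=cv2.INTER_CUBIC))
for c in ['side','top']:
  for n in ['rim_near','rim_far','corner_left','corner_right','board_edge']: pp(c,n)
E
```

```text
time_s: 10.7
tool_pos: [0.5231, 0.0673, 0.0623]
tool_rot: [12.8, 82.7, -173.5]
force: [-0.4, 0.3, 0.6]
grip_width: 0.0523
time_s 10.7
tool_pos [0.5231 0.0673 0.0623]
tool_rot [  12.8173   82.7114 -173.5254]
force [-0.3821  0.3421  0.5874]
grip_width 0.0523
jaw yaw -96.24250606945402
[[-0.126 -0.109 -0.986]
 [-0.014 -0.994  0.111]
 [-0.992  0.028  0.124]]
side rim_near 0.76 [0.6882 0.0461 0.0249]
side rim_far 0.97 [0.5619 0.0626 0.0263]
side corner_left 0.91 [0.5787 0.1344 0.0247]
side corner_right 0.77 [ 0.5583 -0.0138  0.0246]
top rim_near 0.98 [0.6956 0.0512 0.0211]
top rim_far 0.48 [0.7367 0.2225 0.0259]
top board_edge 0.46 [0.6187 0.4429 0.0009]
top board_edge 0.38 [ 4.734e-01 -3.804e-01  2.000e-04]
```

View pics/s12d.png

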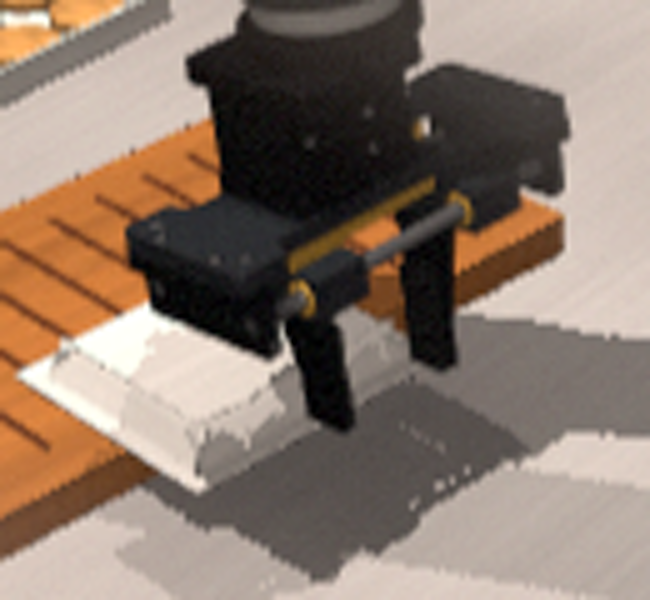

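```bash
python3 -m pendant '{"xyz":[[0,0,-0.025],[0,0,-0.021],[0.012,-0.0013,0],[0.012,-0.0013,0],[0.01,-0.001,0],[0.01,-0.001,0],[0.008,-0.001,0],[0,0,0]],"turn":[0,0,0,0,0,0,0,0]}';  python3 - <<'E'
from h import *
st()
snap('side','s13')
i=cv2.imread('pics/s13.png')[170:290,240:370]; i=cv2.convertScaleAbs(i,alpha=1.5,beta=0);cv2.imwrite('pics/s13d.png',cv2.resize(i,None,fx=5,fy=5,interpolation=cv2.INTER_CUBIC))
for c in ['side']:
  for n in ['rim_near','rim_far','corner_left','corner_right','board_edge']: pp(c,n)
E
```

```text
time_s: 12.3
tool_pos: [0.5832, 0.0615, 0.0184]
tool_rot: [12.9, 83.2, -173.6]
force: [-0.1, -0.1, -0.7]
grip_width: 0.0524
time_s 12.3
tool_pos [0.5832 0.0615 0.0184]
tool_rot [  12.8614   83.1577 -173.5712]
force [-0.0599 -0.0898 -0.7253]
grip_width 0.0524
side rim_near 0.33 [ 0.6136 -0.4789  0.0019]
side rim_far 0.68 [0.5949 0.0612 0.0257]
side corner_left 0.71 [0.6107 0.1315 0.0281]
side corner_left 0.4 [0.6611 0.0543 0.046 ]
side corner_right 0.82 [ 0.5882 -0.0206  0.0257]
side board_edge 0.81 [0.6153 0.0619 0.0232]
```

View pics/s13d.png

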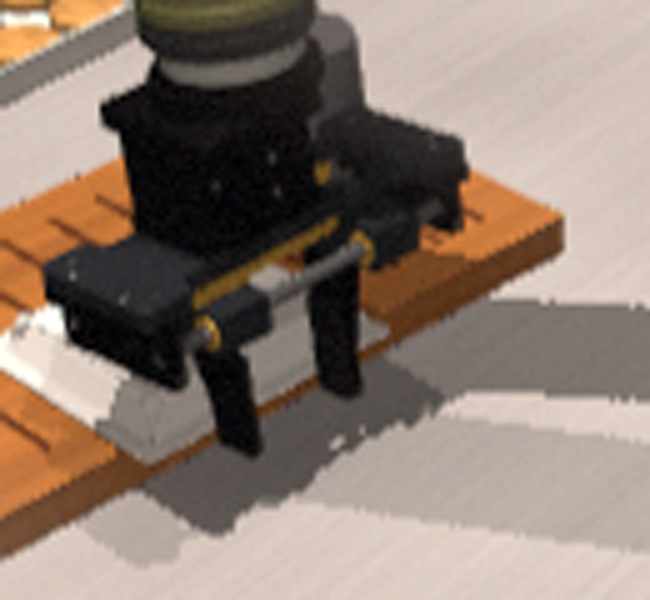

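```bash
python3 -m pendant '{"xyz":[[-0.008,0.001,0],[0,0,0.016],[0,0,0]],"turn":[0,0,0]}'
```

```text
time_s: 12.98
tool_pos: [0.5733, 0.0629, 0.0359]
tool_rot: [13.2, 83.1, -173.2]
force: [0.5, 0.6, 0.2]
grip_width: 0.052
```

Push on the side slope, 0.573 → about 0.628, keeping tips at ~0.034.

```bash
python3 -m pendant '{"xyz":[[0.01,-0.001,-0.002],[0.01,-0.001,0],[0.008,-0.001,0],[0.008,-0.001,0],[0.006,-0.0005,0],[0.005,-0.0005,0]],"turn":[0,0,0,0,0,0]}';  python3 - <<'E'
from h import *
st()
snap('side','s14')
i=cv2.imread('pics/s14.png')[170:290,220:350]; i=cv2.convertScaleAbs(i,alpha=1.5,beta=0);cv2.imwrite('pics/s14d.png',cv2.resize(i,None,fx=5,fy=5,interpolation=cv2.INTER_CUBIC))
for c in ['side']:
  for n in ['rim_far','corner_left','corner_right','board_edge']: pp(c,n)
E
```

```text
time_s: 13.72
tool_pos: [0.6219, 0.058, 0.0338]
tool_rot: [12.9, 82.9, -173.5]
force: [-3.0, 0.3, 3.6]
grip_width: 0.0522
time_s 13.725
tool_pos [0.6219 0.058  0.0338]
tool_rot [  12.8924   82.8884 -173.4791]
force [-2.9819  0.2894  3.624 ]
grip_width 0.0522
side rim_far 0.84 [0.6189 0.0565 0.0252]
side corner_left 0.73 [0.6337 0.1299 0.0255]
side corner_left 0.52 [3.857e-01 3.866e-01 3.000e-04]
side corner_right 0.91 [ 0.613  -0.0227  0.0255]
side board_edge 0.9 [0.6148 0.0624 0.0243]
```

View pics/s14d.png

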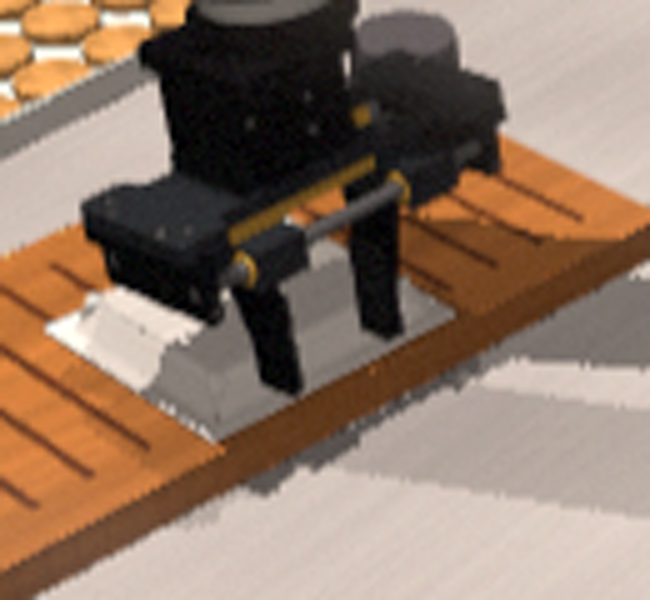

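```bash
python3 -m pendant '{"xyz":[[0.008,-0.001,0],[0.007,-0.0005,0],[0.003,0,0]],"turn":[0,0,0]}'; python3 -m pendant '{"xyz":[[-0.012,0.001,0],[-0.02,0.002,0.0],[-0.03,0.003,0.02],[-0.02,0.002,0.05],[-0.03,0.003,0.05],[-0.03,0,0.04],[-0.02,0,0.03],[0,0,0]],"turn":[0,0,0,0,0,0,0,0]}';  python3 - <<'E'
from h import *
st()
snap('side','s15');snap('top','t15')
i=cv2.imread('pics/s15.png')[170:290,220:350]; i=cv2.convertScaleAbs(i,alpha=1.5,beta=0);cv2.imwrite('pics/s15d.png',cv2.resize(i,None,fx=5,fy=5,interpolation=cv2.INTER_CUBIC))
for c in ['side','top']:
  for n in ['tray','rim_far','corner_left','corner_right','board_edge','ramekin','beaker','mill','cheese_bowl']: pp(c,n)
E
```

```text
time_s: 14.35
tool_pos: [0.6405, 0.0558, 0.0336]
tool_rot: [13.3, 82.9, -173.1]
force: [-3.0, 0.4, 3.1]
grip_width: 0.0524
time_s: 15.35
tool_pos: [0.4705, 0.0659, 0.2249]
tool_rot: [16.1, 83.1, -170.4]
force: [1.2, 0.3, 0.8]
grip_width: 0.0521
time_s 15.35
tool_pos [0.4705 0.0659 0.2249]
tool_rot [  16.0764   83.0806 -170.39  ]
force [1.2311 0.3405 0.8187]
grip_width 0.0521
side tray 0.96 [0.7042 0.0483 0.0487]
side rim_far 0.9 [0.6372 0.0566 0.023 ]
side corner_left 0.68 [0.6514 0.1273 0.0251]
side corner_right 0.59 [ 0.6317 -0.024   0.0241]
side ramekin 0.86 [0.7388 0.2237 0.0209]
side beaker 0.61 [ 0.7268 -0.1207  0.0235]
side mill 0.6 [ 0.4717 -0.381   0.0055]
side cheese_bowl 0.6 [ 0.3825  0.3848 -0.001 ]
side cheese_bowl 0.31 [ 0.473  -0.3805 -0.0012]
top tray 0.9 [0.7    0.0505 0.0439]
top tray 0.25 [ 0.7313 -0.1169  0.0233]
top rim_far 0.79 [0.6383 0.0551 0.0222]
top corner_right 0.96 [ 0.6303 -0.0175  0.0239]
top board_edge 0.59 [0.6147 0.0613 0.022 ]
top ramekin 0.68 [0.735  0.223  0.0258]
top beaker 0.96 [ 0.7338 -0.1173  0.0244]
top cheese_bowl 0.61 [0.3823 0.3894 0.0006]
```

View pics/s15d.png

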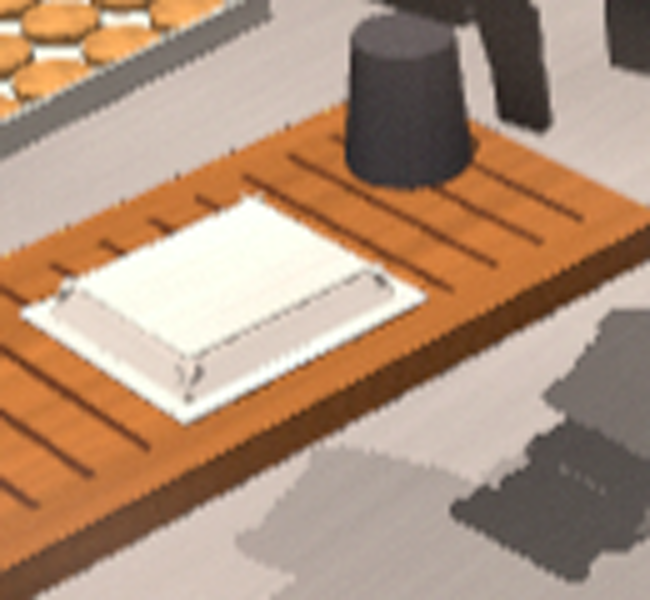

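View pics/t15.png

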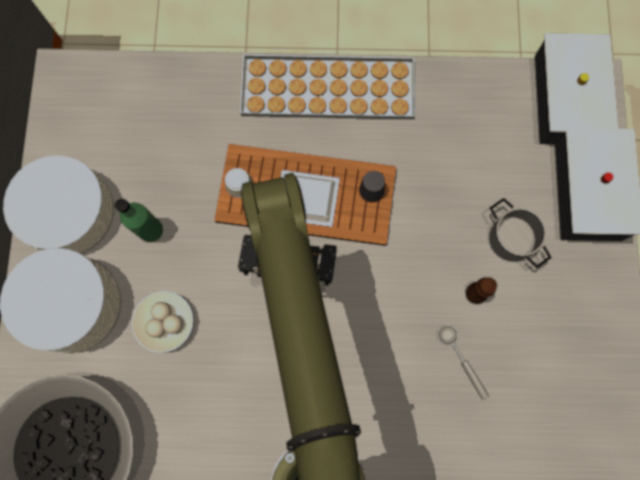

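Tray face down, wholly on the board (front lip about 22 mm behind the front edge), neighbours unmoved, gripper well clear.

```bash
python3 -c "
from cell import sign_off
print(sign_off())"
```

```text
the job is handed in; nothing more can be done
None
```

The tray is face down on the draining board with nothing hanging over the front edge. I handed the job in at about 16 s of robot time.

**What I did:** I pushed the tray flat against the board's front edge with two spread fingertips. I then pressed the near lip at up to about 14 N and dragged it up until the tray stood upright and fell over onto the board. It first lay with about 48 mm hanging over. I pushed it on in two stages, first at the lip and then on the sloping side, and backed off.

**Last checks:**
- **Position:** both cameras put the front lip about 22 mm behind the board's front edge, lying flat at board height. The side camera put both front corners on the board too. The top camera did not find the left corner.
- **Other things:** the ramekin, beaker, mill and cheese bowl were found within the measuring error of where they stood before (the mill only by the side camera). The oil, spoon and pot I only compared by eye in the top picture, and they look unmoved.
- **Robot:** the gripper was about 0.2 m above the counter, clear of the tray.
- **Odd readings:** the networks gave a few stray second guesses, some of them with scores up to about 0.7. I ignored these because their positions did not fit the picture. During the lift the tool drifted about 7 degrees from vertical, with no effect on the result.

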